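# Click the jar carousel round and open the jar with the unknown thread

## Task

Turn the kitchen carousel by its centre handle one click clockwise (seen from above), so that the big jar stands at the front post ready for a refill, and let go so that it settles in its click. Then unscrew the jar's cap with a part-turn of about 55 degrees: nobody knows which way it is threaded, so try gently one way and, if it soon comes up against a stop, the other way, then lift it straight off. Finish while still holding the cap in the gripper, level and about 8 cm above the jar, with the jar still at the front post and the things beside the carousel left alone.

Things in the scene. Friction and masses are not known exactly. Their poses are not given: they have to be found in the camera images.
- carousel: Jar carousel, fixed: steel foot 210 mm across, 30 mm high, that does not turn; wooden turntable 290 mm across, top 45 mm above the worktop, six stations 60 degrees apart, 98 mm from the centre. Origin: centre of the foot's underside; -x points to the front post. Big jar, 2 spice jars, salt shaker (tops up to 151 mm) are fixed on the turntable; the stations beside the big jar are empty.
- front_post (a point): Top of the slim steel post (14 mm thick, 58 mm high) on the fixed foot, 160 mm from the carousel's centre, just outside the turntable's edge; it marks the front station.
- turntable (a joint): Turntable angle, rad, positive counter-clockwise from above, 0 at the start, -1.047 with the jar at the front post. Click stops every 1.047 rad (60 degrees): let go, it pulls itself into the nearest; getting out of one takes about 0.1 N m.
- handle_grip (a point): Centre of the wooden bar handle on top of the turntable's central column: bar 56 mm long (along this point's x, which points from the centre toward the big jar), 14 mm thick (y), 28 mm high, its top 178 mm above the worktop; the point is 164 mm above the worktop. It turns with the turntable.
- jar: Big round white ceramic jar, 80 mm across, 75 mm high, fixed on the turntable 98 mm from its centre. Origin: centre of its underside, 45 mm above the worktop; its x axis points away from the carousel's centre.
- cap: Loose round wooden cap, 80 mm across, 9 mm disc, bar on top, below it a 13 mm stem with two lugs; 65 to 110 g. Origin: centre of the disc's underside, 75 mm above the jar's origin when seated. x: along the bar, within 0.15 rad of the jar's x when closed. One way (hidden, varies) it stops dead at 12 to 22 degrees; the other way it is loose from 47 degrees, lifts straight off, and stops at 64.
- cap_grip (a point): Centre of the cap's bar grip: bar 50 mm long (x), 14 mm thick (y), 26 mm high (25 mm of it above the disc), its top 34 mm above the cap's origin; the point is 21 mm above the cap's origin, 141 mm above the worktop when seated. The free turn takes under 0.1 N m; at a stop the moment rises at once past 0.4 N m (never force it past about 1 N m).
- tin: Bystander: flat fish tin, 63x105x26 mm, left of the carousel. Origin: centre of its underside.
- cup: Bystander: small white cup with a handle, 65x93x49 mm, right of the carousel. Origin: centre of its underside.
- garlic_bulb: Bystander: garlic bulb, 48x49x50 mm, right of the carousel. Origin: at its underside.
There are look-alikes about, which are no part of the job. Of the things that look like the cap, the middle-sized one is meant.

How it is judged:
On the way, in this order (a step that is already met when the one before it is completed fails the run):
1. the jar stands at the front post, clicked in and let go, its cap still on (value of joint turntable between -1.16 and -0.93 rad and contact force between the fingers and carousel below 0.2 N and z of cap in the frame of jar below 0.081 m), for 0.2 s.
2. the cap is turned loose at least 40 degrees while still seated (value of joint turntable between -1.16 and -0.93 rad and angle between the x axis of cap and the x axis of jar, either way round above 0.7 rad and z of cap in the frame of jar below 0.081 m), for 0.1 s.
At the end, for the whole second after the job is handed in: The gripper holds the cap still, within 0.3 rad of level, its underside 5 to 16 cm above its seat on the jar and within 6 cm sideways of the jar's axis, touching nothing but the fingers; the turntable is within about 0.115 rad of the front click (-1.047) (value of joint turntable between -1.16 and -0.93 rad and z of cap in the frame of jar between 0.125 and 0.235 m and horizontal distance between cap and jar below 0.06 m and angle between cap's own z axis and vertical below 0.3 rad and contact force between the fingers and cap above 1 N and contact force between cap and carousel below 0.1 N and linear speed of cap below 0.03 m/s); the arm keeps its last pose, push and grip.
It fails at once if the cap is forced hard against a stop (contact force between cap and carousel above 200 N).
It fails at once if the carousel is turned more than one click clockwise or back the wrong way (value of joint turntable below -1.6 rad or value of joint turntable above 0.6 rad).
It fails at once if a thing beside the carousel is pushed more than 3 cm (distance of any of tin, cup, garlic_bulb from where it was at the start of the episode above 0.03 m).
It also fails if it takes over 54 s, if anything falls off the work surface, if the arm or the gripper's body presses on something with over 40 N, if the wrist force passes 120 N, or if a joint passes its speed limit or range.

## Robot

A 7-joint arm with a two-finger parallel gripper is mounted at the origin on a cart in front of the work surface, level with it; the furniture and walls round the work are solid. World frame = base frame: x ahead of the robot, y to its left, z up, the work surface at z = 0. Lengths are in m, angles in rad, forces in N, time in s.
With the tool pointing down it reaches from about 0.425 to 0.925 m from the base axis. Payload 6.8 kg.
Tool frame: the origin (TCP) lies midway between the tips of the shut fingers; the grasp point (between the pads) lies 19 mm behind it; z points along the fingers, x is the direction in which the jaws open and shut, and the axes are right-handed (so a half turn about z gives the same grasp; the last joint's range is limited). The gripper opens to 85 mm and grips with 20 to 120 N. Pads are 22 mm wide; open, the fingers measure 114 mm over their backs; the gripper's body (76 mm by 85 mm) begins 54 mm behind the grasp point. The pads swing forward as they close: fully open they stand 13 mm farther back than shut.
Start: joints at [1.14, 0.477, 0.022, 1.555, -0.011, 1.109, -0.083], TCP at [0.214, -0.64, 0.231] pointing down, gripper open.
Joint ranges: [-2.96, 2.96], [-0.34, 2.1], [-1.41, 1.46], [0.24, 2.44], [-1.37, 4.51], [0.17, 1.92], [-2.96, 2.96]. Speed limits (rad/s): [2.39, 2.39, 3.14, 3.14, 3.14, 3.14, 3.14].

## Interface

Orientations are given as a unit quaternion [w, x, y, z].
In Python, from station import bot, imaging, nets gives the robot as it stands. The module is installed in compiled form; this text tells all that it offers.
- The arm moves only by the tool apply_moves, never from a script. Its argument "moves" is text: rows parted by semicolons, each of 7 numbers parted by spaces: the gripper command: -1 is fully open, 1 is shut, values between are in proportion, then the shift along the tool's x, y, z normalised to -1 to 1, where 1 is 120 mm, then the turn, a rotation vector about the tool's x, y, z normalised to -1 to 1, where 1 is 4 degrees. In form: hand dx dy dz rx ry rz; .... A call has 1 to 12 rows; each row shifts and turns the commanded pose from where the row before left it, along the tool's axes as they then stand; what a row does not reach is not made up. A row lasts 1/12 s, in which the tool goes at most 41.7 mm and 7.16 degrees, less where a joint would pass 70% of its speed; a pose out of reach is approached as far as the arm can. A call with a number of a shift or a turn outside -1 to 1 is refused whole. A call with a gripper value outside its range is refused whole. The fingers move at their own pace and stop on an object; "force" is the grip in N (left out, the last holds). Time passes only in rows, so rows that do not move let the fingers close. It gives the time, the measured TCP pose, the force and the opening at its end, in the units of the state.
- bot.get_obs(): the state, without advancing time (a new reading comes with each control period).
- imaging.read_camera(name): name is "scene" or "top" or "wrist"; returns a dict with "image" (384x512x3 uint8, red, green, blue), "fx", "fy", "cx", "cy" (pixels), "dist_coeffs" ([k1, k2, p1, p2, k3] as OpenCV has them; the pictures are not rectified), "view" (4x4, takes a point from world to camera coordinates); the wrist camera has in their place "mount" (4x4, takes a point from camera to tool coordinates, whose origin is the TCP and whose axes are the tool frame's). Camera axes: x right, y down, z forward; pixel columns grow to the right and rows downward; lengths in m; the calibration is good to about 2 mm. A picture is of the moment at which its call begins: read the wrist's pose just before it. There is no depth.
- bot.hand_in(): hands the job in, once; it reports no verdict.
Trained networks look in a picture, given as the dict that the camera call returned (one of the last four; its "shot" number tells which), for a name from the list of things; names that differ only in an ending like _2 or _b are one class to them, and where a whole thing is asked for, a point or a joint stands for the part that bears it (a point fixed in the world has none). Each returns a list of dicts, best first, with "score" (0 to 1); they miss things now and then, are a little off and sometimes report something else, mostly with a low value. They report only what shows in the picture. A call takes as long as a camera call. They do not tell look-alikes from the thing itself.
- nets.spot_in(picture, name): "rect" ([left, top, right, bottom] in pixels, round what is visible of it).
- nets.outline_of(picture, name): "region" (384x512 bool, what is visible of it) and "rect" ([left, top, right, bottom] in pixels, round what is visible of it).
- nets.spot_point(picture, name): "location" ([column, row] in pixels: a listed point, or the origin of a listed thing).
The state is a dict: "t": time; "q": joint angles; "joint_vel": joint speeds; "joint_torque": joint torques, N m; "eef_pos": TCP position; "tool_rot": TCP orientation; "contact_force": force on the tool from outside, world axes, zero at the start; "torque": the same for the moment, N m; "gripper_width": opening from 0.0 (shut) to 1.0 (fully open).
Only numpy, scipy, OpenCV 4.12 (cv2) and the standard library are available. Lean on these libraries where they do the work, as an engineer would, in place of code of your own. Each camera call takes 0.05 s, during which the arm holds its last target.

## Working session

There is one attempt and no reset: what is moved stays moved. The work goes in short steps, Python scripts to look and compute and a tool call to move; the robot and the scene stay as the last step left them, time stands still between calls to the robot, and variables do not carry over. Pictures are saved under pics/ and viewed, and the job is handed in when it is done.

Besides the shell and the picture viewer there is one more tool, called after "Request:" as name(argument=value, ...), one argument or row to a line, values as JSON. apply_moves: Moves the arm, as the interface text tells. Scaled input: -1 to 1 covers 120 mm each way for a shift and 4 degrees each way for a turn. Its arguments: {"type":"object","properties":{"moves":{"type":"string"},"force":{"type":"number"}},"required":["moves"]}

```bash
mkdir -p pics; ls; python3 - <<'E'
from station import bot, imaging, nets
import cv2, numpy as np
print(bot.get_obs())
for n in ["scene","top"]:
    p=imaging.read_camera(n)
    cv2.imwrite(f"pics/{n}0.png",p["image"][:,:,::-1])
    print(n,{k:(v.tolist() if hasattr(v,'tolist') else v) for k,v in p.items() if k!="image"})
    for nm in ["carousel","jar","cap","tin","cup","garlic_bulb"]:
        print(nm,[(r["score"],np.round(r["rect"])) for r in nets.spot_in(p,nm)][:4])
    for nm in ["cap_grip","handle_grip","front_post","cap","jar","carousel"]:
        print(nm,[(r["score"],np.round(r["location"],1)) for r in nets.spot_point(p,nm)][:4])
print(bot.get_obs()["t"])
E
```

```text
pics
{'t': 0.0, 'q': array([ 1.13992515,  0.47777959,  0.02233687,  1.5564818 , -0.01150383,
        1.1093268 , -0.0831422 ]), 'joint_vel': array([ 0.00035865, -0.00156346,  0.0012174 , -0.00057163,  0.00038463,
       -0.0007395 , -0.00168529]), 'joint_torque': array([ 4.44466541e-04, -5.96439493e+01,  1.60848476e+00, -2.81185770e+01,
        1.25244947e-02,  9.54562915e-03, -1.75245214e-05]), 'eef_pos': array([ 0.21389795, -0.63956247,  0.23032662]), 'tool_rot': array([-4.89683124e-04,  8.11534244e-01, -5.84304115e-01, -7.95013821e-04]), 'contact_force': array([0.07022233, 0.45389274, 0.6370899 ]), 'torque': array([-0.01440409, -0.02351919, -0.01259101]), 'gripper_width': 1.0046466407588268}
scene {'fx': 409.3895494543078, 'fy': 409.3895494543078, 'cx': 253.28312711394426, 'cy': 191.42073319746038, 'dist_coeffs': [0.03372956586753176, 0.0, 0.0, 0.0, 0.0], 'view': [[0.9969334045625013, -0.07767899211316642, -0.009474230929355173, -0.48939070842268767], [-0.04639401090732567, -0.48919612595619794, -0.8709390025147449, 0.10253602441201248], [0.06301890684033697, 0.8687077325163685, -
[... 1464 characters left out ...]
.62, array([366., 201., 372., 213.]))]
tin [(0.9, array([147., 200., 178., 220.])), (0.3, array([279., 166., 303., 187.]))]
cup [(0.76, array([333., 170., 354., 187.])), (0.44, array([317., 141., 335., 153.]))]
garlic_bulb [(0.53, array([318., 141., 330., 149.])), (0.31, array([226., 151., 301., 221.]))]
cap_grip [(0.9, array([181.6, 241.7])), (0.83, array([293.6, 177.5])), (0.67, array([366.6, 201.9]))]
handle_grip [(0.74, array([287.2, 179. ])), (0.6, array([260.3, 177.7]))]
front_post [(0.9, array([290.1, 215.3]))]
cap [(0.9, array([183.6, 241.1])), (0.57, array([286. , 176.2])), (0.52, array([371.3, 206.1]))]
jar [(0.4, array([286.8, 185.2]))]
carousel [(0.59, array([262.5, 187.3]))]
1.3
```

```bash
python3 - <<'E'
import cv2
a=cv2.imread("pics/scene0.png")[130:330,170:370]; b=cv2.imread("pics/top0.png")[110:290,140:390]
cv2.imwrite("pics/s0c.png",cv2.resize(a,None,fx=3,fy=3,interpolation=cv2.INTER_CUBIC))
cv2.imwrite("pics/t0c.png",cv2.resize(b,None,fx=3,fy=3,interpolation=cv2.INTER_CUBIC))
E
```

```text
(no output)
```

View pics/s0c.png

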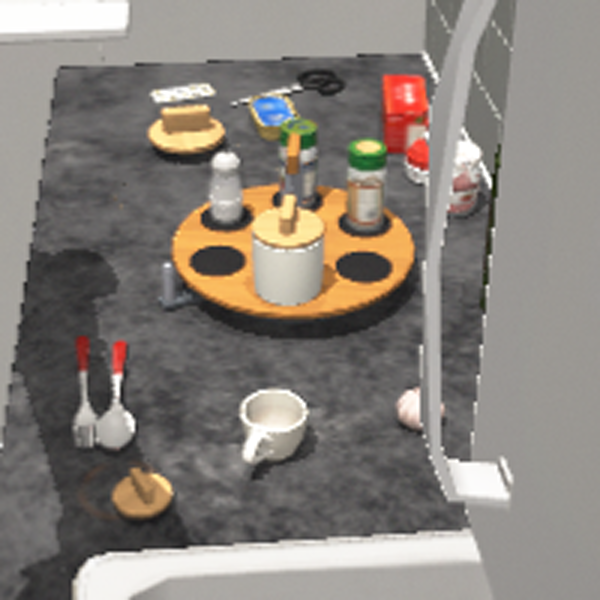

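View pics/t0c.png

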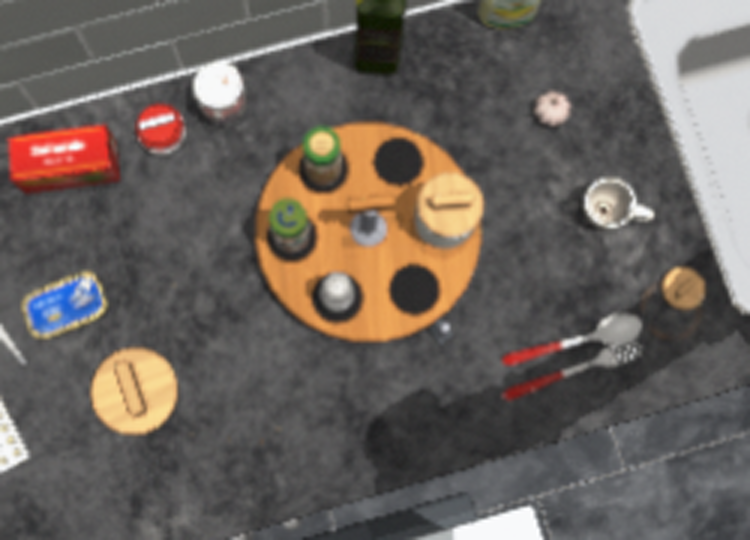

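```bash
cat > h.py <<'E'
import numpy as np, cv2
CAL={'scene':dict(f=409.3895494543078,c=(253.28312711394426,191.42073319746038),k=0.03372956586753176,V=np.array([[0.9969334045625013,-0.07767899211316642,-0.009474230929355173,-0.48939070842268767],[-0.04639401090732567,-0.48919612595619794,-0.8709390025147449,0.10253602441201248],[0.06301890684033697,0.8687077325163685,-0.4912997993556669,1.5058577154374515],[0,0,0,1]])),
'top':dict(f=369.31075732674475,c=(252.15970899616318,193.11865139064145),k=-0.08364724272147878,V=np.array([[-0.2727027910707733,-0.9620862334107994,-0.004823611057171118,0.1303860566123214],[-0.9379929659375328,0.26698214836267714,-0.22111021755531649,0.499784484603167],[0.21401491441934636,-0.05577286021955571,-0.9752368965892385,1.3413822465049194],[0,0,0,1]]))}
def K(f,c): return np.array([[f,0,c[0]],[0,f,c[1]],[0,0,1.]])
def cam(n):
    d=CAL[n]; return K(d['f'],d['c']),np.array([d['k'],0,0,0,0]),d['V']
def quat2R(q):
    from scipy.spatial.transform import Rotation as R
    return R.from_quat([q[1],q[2],q[3],q[0]]).as_matrix()
def wcam(p,obs):
    T=np.eye(4);T[:3,:3]=quat2R(obs['tool_rot']);T[:3,3]=obs['eef_pos']
    V=np.linalg.inv(T@np.array(p['mount']))
    return K(p['fx'],(p['cx'],p['cy'])),np.array(p['dist_coeffs'],float),V
def ray(C,px):
    Kk,D,V=C
    u=cv2.undistortPoints(np.array([[px]],float),Kk,D)[0,0]
    M=np.linalg.inv(V); d=M[:3,:3]@np.array([u[0],u[1],1]); return M[:3,3],d/np.linalg.norm(d)
def atz(C,px,z):
    o,d=ray(C,px); return o+d*(z-o[2])/d[2]
def tri(L):
    A=np.zeros((3,3));b=np.zeros(3)
    for C,px in L:
        o,d=ray(C,px);P=np.eye(3)-np.outer(d,d);A+=P;b+=P@o
    X=np.linalg.solve(A,b)
    return X,[np.linalg.norm((np.eye(3)-np.outer(d,d))@(X-o)) for o,d in [ray(C,p) for C,p in L]]
def proj(C,X):
    Kk,D,V=C
    return cv2.projectPoints(np.array(X,float).reshape(-1,1,3),cv2.Rodrigues(V[:3,:3])[0],V[:3,3],Kk,D)[0].reshape(-1,2)
E
python3 - <<'E'
from h import *
s,t=cam('scene'),cam('top')
for n,a,b in [('cap_grip',(266.7,204.2),(293.6,177.5)),('cap_grip mine',(266.2,202),(289.5,177.7)),('handle',(264.8,179.4),(260.3,177.7)),('handle mine',(267.5,180.5),(264,178.7)),('post',(224.5,217.8),(290.1,215.3)),('jar',(265.7,224.1),(286.8,185.2))]:
    X,r=tri([(s,a),(t,b)]);print(n,X.round(3),np.round(r,3))
img=cv2.imread('pics/top0.png');hsv=cv2.cvtColor(img,cv2.COLOR_BGR2HSV)
m=cv2.inRange(hsv,(8,120,120),(20,255,255));m[:, :222]=0;m[:,305:]=0
ys,xs=np.nonzero(m);
h=cv2.convexHull(np.stack([xs,ys],1).astype(np.int32));
W=np.array([atz(t,p,0.045)[:2] for p in h[:,0,:].astype(float)])
print(W.min(0),W.max(0))
c,r=cv2.minEnclosingCircle(W.astype(np.float32));print(c,r)
print('cap z.145',atz(t,(289.5,177.7),.15),'handle',atz(t,(264,178.7),.17), 'post',atz(t,(288.3,219),.058))
print('bystanders cup',atz(t,(344,178),.02),'garlic',atz(t,(324,146),.02),'tin',atz(t,(162,211),.02))
E
```

```text
cap_grip [ 0.518 -0.166  0.135] [0.005 0.005]
cap_grip mine [ 0.52  -0.152  0.135] [0.003 0.003]
handle [ 0.533 -0.048  0.165] [0.005 0.005]
handle mine [ 0.534 -0.059  0.165] [0.003 0.003]
post [ 0.389 -0.124  0.065] [0.005 0.005]
jar [ 0.517 -0.148  0.045] [0.005 0.005]
[ 0.39058699 -0.19512278] [0.67874787 0.08720975]
(0.5349189043045044, -0.05725974589586258) 0.14494605362415314
cap z.145 [ 0.51357965 -0.14896009  0.15      ] handle [ 0.5298717  -0.05859228  0.17      ] post [ 0.38411232 -0.11350381  0.058     ]
bystanders cup [ 0.48407452 -0.37770817  0.02      ] garlic [ 0.63203948 -0.34359325  0.02      ] tin [0.55158667 0.34152299 0.02      ]
```

```bash
python3 - <<'E'
from station import bot, imaging, nets
from h import *
o=bot.get_obs(); p=imaging.read_camera("wrist")
a=cv2.imread("pics/scene0.png"); b=cv2.imread("pics/top0.png"); c=p["image"][:,:,::-1]
im=np.zeros((600,800,3),np.uint8)
im[:300,:400]=cv2.resize(a,(400,300));im[:300,400:]=cv2.resize(b,(400,300));im[300:,:400]=cv2.resize(c,(400,300))
cv2.imwrite("pics/all0.png",im)
print(proj(cam('scene'),[0.214,-.64,.23]),proj(cam('top'),[0.214,-.64,.23]),p['mount'],p['fx'],p['cx'],p['cy'],p['dist_coeffs'])
E
```

```text
[[142.78780043 290.72964846]] [[457.85312759 216.28359165]] [[ 9.99999508e-01 -2.20862166e-04 -9.66621758e-04  1.05466878e-03]
 [ 4.80539480e-04  9.60689103e-01  2.77626037e-01 -7.07769487e-02]
 [ 8.67305902e-04 -2.77626365e-01  9.60688737e-01 -1.42124798e-01]
 [ 0.00000000e+00  0.00000000e+00  0.00000000e+00  1.00000000e+00]] 313.3366322021409 255.72721360228564 195.73776412754913 [-0.00164868  0.          0.          0.          0.        ]
```

View pics/all0.png

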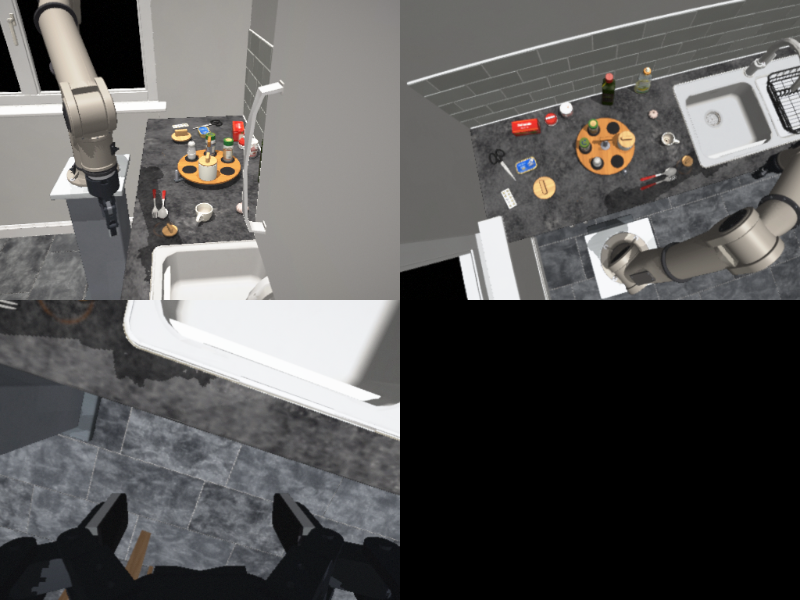

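Request:
apply_moves(
  moves="-1 -0.22 -0.24 -0.03 0 0 0;-1 -0.22 -0.24 -0.03 0 0 0;-1 -0.22 -0.24 -0.03 0 0 0;-1 -0.22 -0.24 -0.03 0 0 0;-1 -0.22 -0.24 -0.03 0 0 0;-1 -0.22 -0.24 -0.03 0 0 0;-1 -0.22 -0.24 -0.03 0 0 0;-1 -0.22 -0.24 -0.03 0 0 0;-1 -0.22 -0.24 0 0 0 0;-1 -0.22 -0.24 0 0 0 0;-1 -0.22 -0.24 0 0 0 0;-1 -0.22 -0.24 0 0 0 0",
  force=60,
)

```text
t: 2.35
eef_pos: [0.442, -0.2284, 0.2605]
tool_rot: [-0.0, 0.811, -0.584, 0.0]
contact_force: [0.9, -0.0, -0.4]
gripper_width: 1.002
```

Request:
apply_moves(
  moves="-1 0 0 0 0 0 -1;-1 0 0 0 0 0 -1;-1 0 0 0 0 0 -1;-1 0 0 0 0 0 -1;-1 0 0 0 0 0 -1;-1 0 0 0 0 0 -1;-1 0 0 0 0 0 -1;-1 0 0 0 0 0 -1;-1 0 0 0 0 0 -1;-1 0 0 0 0 0 -1;-1 0 0 0 0 0 -1;-1 0 0 0 0 0 -1",
)

```text
t: 3.35
eef_pos: [0.4414, -0.2302, 0.2603]
tool_rot: [0.0, 0.979, -0.202, 0.0]
contact_force: [-0.3, 0.4, -0.4]
gripper_width: 1.002
```

Request:
apply_moves(
  moves="-1 0 0 0 0 0 -1;-1 0 0 0 0 0 -1;-1 0 0 0 0 0 -1;-1 0 0 0 0 0 -0.6;-1 0 0 0 0 0 0",
)

```text
t: 3.77
eef_pos: [0.4414, -0.2302, 0.2602]
tool_rot: [0.0, 0.997, -0.079, 0.0]
contact_force: [0.5, 0.1, 1.0]
gripper_width: 1.006
```

```bash
cat > look.py <<'E'
import sys
from station import bot, imaging, nets
from h import *
tag=sys.argv[1]; names=sys.argv[2:]
o=bot.get_obs(); p=imaging.read_camera("wrist"); C=wcam(p,o)
print('tcp',o['eef_pos'].round(4),'xang',np.degrees(np.arctan2(*quat2R(o['tool_rot'])[[1,0],0])).round(2),'q',o['q'].round(3))
np.savez(f'pics/{tag}.npz',V=C[2],K=C[0],D=C[1])
print('nominal handle px',proj(C,[.534,-.058,.164]),'jar axis z=.154',proj(C,[.518,-.155,.154]))
for n in names:
    for r in nets.spot_point(p,n)[:3]: print(n,round(r['score'],2),np.round(r['location'],1))
cv2.imwrite(f'pics/{tag}.png',cv2.resize(p['image'][:,:,::-1],(768,576),interpolation=cv2.INTER_CUBIC))
E
python3 look.py w1 handle_grip cap_grip front_post
```

```text
tcp [ 0.4414 -0.2302  0.2602] xang -9.03 q [ 0.664  0.177 -0.347  1.917  0.069  1.059  0.131]
nominal handle px [[356.84165485 -84.19723449]] jar axis z=.154 [[340.30596449  82.32233578]]
cap_grip 0.88 [341.6  80.4]
cap_grip 0.8 [219.9 314.8]
front_post 0.56 [184.9  66.2]
```

View pics/w1.png

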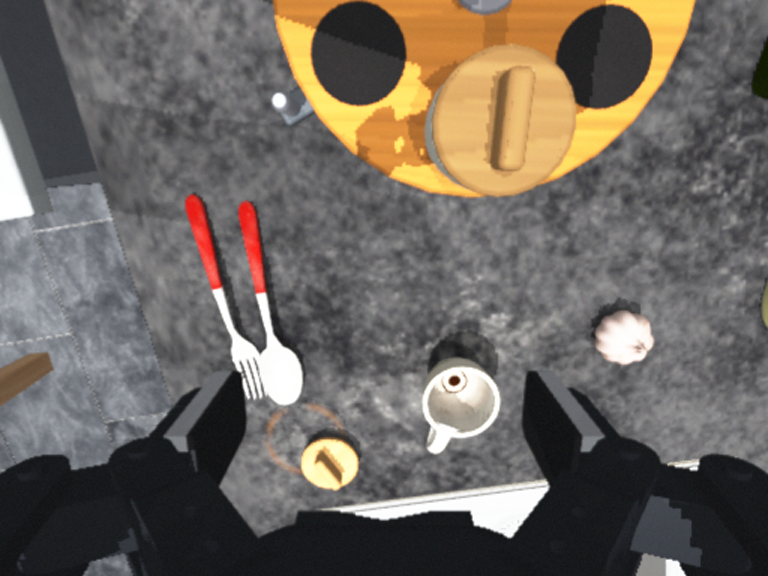

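Request:
apply_moves(
  moves="-1 0.108 -0.308 0 0 0 0;-1 0.108 -0.308 0 0 0 0;-1 0.108 -0.308 0 0 0 0;-1 0.108 -0.308 0 0 0 0;-1 0.108 -0.308 0 0 0 0;-1 0 0 0 0 0 0",
)

```text
t: 4.47
eef_pos: [0.5376, -0.0487, 0.2607]
tool_rot: [-0.002, 0.997, -0.074, 0.001]
contact_force: [0.9, 1.2, 0.4]
gripper_width: 0.999
```

```bash
python3 look.py w2 handle_grip cap_grip front_post; python3 - <<'E'
from h import *
z=np.load('pics/w1.npz');C=(z['K'],z['D'],z['V'])
print('cap top',atz(C,(342,79),.154),'post',atz(C,(186.7,67.3),.058))
a=atz(C,(516/1.5,68/1.5),.154);b=atz(C,(508/1.5,168/1.5),.154);print(a,b,np.degrees(np.arctan2(b[1]-a[1],b[0]-a[0])))
E
```

```text
tcp [ 0.5376 -0.0487  0.2607] xang -8.53 q [ 0.374  0.262 -0.471  1.822  0.128  1.085 -0.292]
nominal handle px [[252.02372595 208.96900607]] jar axis z=.154 [[250.95797744 307.23438631]]
handle_grip 0.62 [258.5 207.6]
cap_grip 0.85 [254.7 296. ]
front_post 0.85 [138.7 242.4]
cap top [ 0.51944273 -0.15286622  0.154     ] post [ 0.38915945 -0.11331803  0.058     ]
[ 0.52276717 -0.13015798  0.154     ] [ 0.51496285 -0.17621993  0.154     ] -99.61634587529846
```

View pics/w2.png

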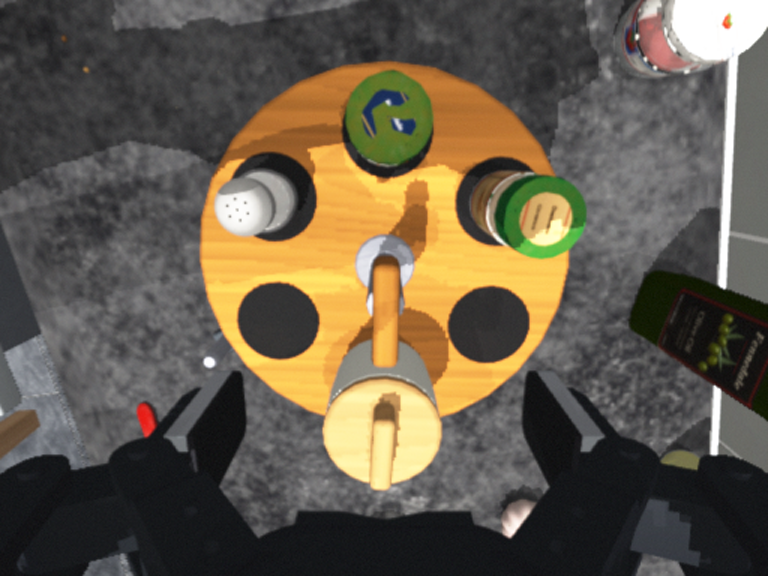

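```bash
python3 - <<'E'
from h import *
z=np.load('pics/w2.npz');C=(z['K'],z['D'],z['V'])
z=np.load('pics/w1.npz');C1=(z['K'],z['D'],z['V'])
print('handle top',atz(C,(385.5/1.5,311/1.5),.178),atz(C,(258.5,207.6),.164))
a=atz(C,(385/1.5,258/1.5),.178);b=atz(C,(385.5/1.5,366/1.5),.178);print(a,b,np.degrees(np.arctan2(b[1]-a[1],b[0]-a[0])))
a=atz(C,(385/1.5,404/1.5),.154);b=atz(C,(381.5/1.5,488/1.5),.154);print('capbar',a,b,np.degrees(np.arctan2(b[1]-a[1],b[0]-a[0])))
p=tri([(C,(209/1.5,362/1.5)),(C1,(186.7,67.3))]);print('post',p)
print('cap',tri([(C,(382.5/1.5,446/1.5)),(C1,(342,79))]), 'net',tri([(C,(254.7,296)),(C1,(341.6,80.4))]))
print('handle scene/wrist', tri([(C,(258.5,207.6)),(cam('scene'),(264.8,179.4)),(cam('top'),(260.3,177.7))]),tri([(C,(258.5,207.6)),(cam('scene'),(264.8,179.4))]),tri([(C,(385.5/1.5,311/1.5)),(cam('scene'),(267.5,180)),(cam('top'),(264,178.7))]))
print('post z58',atz(C,(209/1.5,362/1.5),.058))
E
```

```text
handle top [ 0.53873699 -0.05274413  0.178     ] [ 0.53931088 -0.0576354   0.164     ]
[ 0.54250457 -0.02586848  0.178     ] [ 0.53429424 -0.0824905   0.178     ] -98.25052070457865
capbar [ 0.52892975 -0.11742134  0.154     ] [ 0.51812827 -0.17483769  0.154     ] -100.65426777389023
post (array([ 0.38855384, -0.11294822,  0.05692916]), [np.float64(0.0004514155863638869), np.float64(0.0004514155863637341)])
cap (array([ 0.52223883, -0.15245107,  0.14321002]), [np.float64(0.0001018358259973565), np.float64(0.00010183582599738238)]) net (array([ 0.52223638, -0.15314507,  0.14029025]), [np.float64(0.000524461062147396), np.float64(0.0005244610621475449)])
handle scene/wrist (array([ 0.53507435, -0.05171118,  0.16771581]), [np.float64(0.006307436165847556), np.float64(0.006925877306297546), np.float64(0.004976213226541603)]) (array([ 0.53370307, -0.05572642,  0.16803944]), [np.float64(0.005788210074473777), np.float64(0.0057882100744739)]) (array([ 0.53552237, -0.05782721,  0.16512162]), [np.float64(0.002815676886749142), np.float64(0.0020742274646447342), np.float64(0.004505507383403403)])
post z58 [ 0.38861338 -0.11237139  0.058     ]
```

Request:
apply_moves(
  moves="-1 0.012 0.057 0.15 0 0 0;-1 0 0 0.25 0 0 0;-1 0 0 0.25 0 0 0;-1 0 0 0.15 0 0 0;-1 0 0 0.1 0 0 0;-1 0 0 0 0 0 0",
)

```text
t: 5.17
eef_pos: [0.5329, -0.0665, 0.1498]
tool_rot: [0.0, 0.997, -0.081, -0.002]
contact_force: [-0.5, -0.8, -0.0]
gripper_width: 0.998
```

Request:
apply_moves(
  moves="1 0 0 0 0 0 0;1 0 0 0 0 0 0;1 0 0 0 0 0 0;1 0 0 0 0 0 0;1 0 0 0 0 0 0;1 0 0 0 0 0 0",
  force=30,
)

```text
t: 5.67
eef_pos: [0.5362, -0.0649, 0.1533]
tool_rot: [0.0, 0.997, -0.079, 0.001]
contact_force: [-1.2, 0.4, -5.6]
gripper_width: 0.158
```

Request:
apply_moves(
  moves="-0.4 0 0 0 0 0 0;-0.4 0 0 0 0 0 0;-0.4 0 -0.04 0 0 0 0;-0.4 0 -0.035 0 0 0 0;-0.4 0 0 0 0 0 0;-0.4 0 0 0 0 0 0",
)

```text
t: 6.17
eef_pos: [0.5363, -0.0553, 0.152]
tool_rot: [-0.0, 0.997, -0.079, -0.0]
contact_force: [0.2, -0.2, 0.8]
gripper_width: 0.702
```

```bash
python3 look.py w3 handle_grip front_post
```

```text
tcp [ 0.5363 -0.0553  0.152 ] xang -9.04 q [ 0.343  0.385 -0.439  1.933  0.21   0.869 -0.362]
nominal handle px [[250.38674491 268.86321588]] jar axis z=.154 [[250.59716713 411.75226755]]
handle_grip 0.81 [259.4 266.7]
front_post 0.65 [ 91.5 288.5]
```

View pics/w3.png

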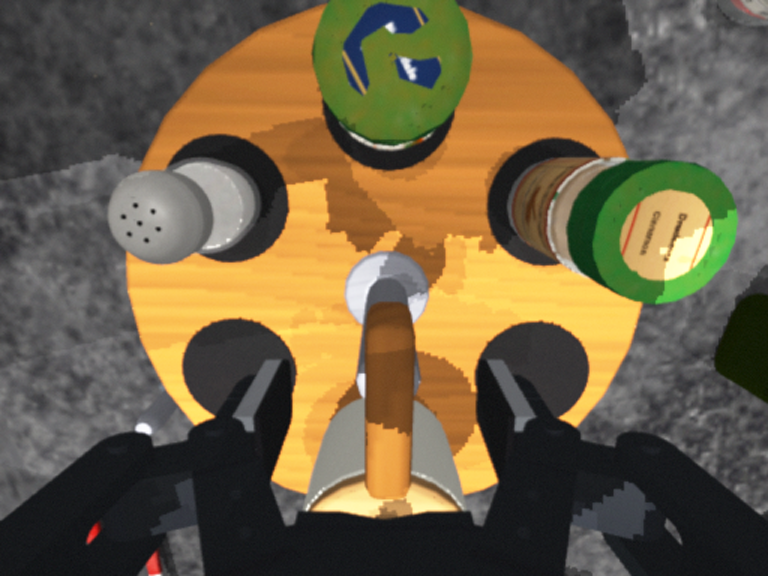

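Request:
apply_moves(
  moves="1 0 0 0 0 0 0;1 0 0 0 0 0 0;1 0 0 0 0 0 0;1 0 0 0 0 0 0;1 0 0 0 0 0 0.5;1 0 0 0 0 0 0.9;1 0 0 0 0 0 0.9;1 0 0 0 0 0 0.9;1 0 0 0 0 0 0.9;1 0 0 0 0 0 0.9",
  force=40,
)

```text
t: 7.15
eef_pos: [0.5376, -0.0561, 0.1532]
tool_rot: [-0.0, 0.968, -0.253, 0.001]
contact_force: [0.6, -0.6, 5.7]
gripper_width: 0.152
```

```bash
cat > st.py <<'E'
from station import bot
from h import *
o=bot.get_obs();R=quat2R(o['tool_rot'])
print(round(o['t'],2),o['eef_pos'].round(4),'xang',np.degrees(np.arctan2(R[1,0],R[0,0])).round(2),'tilt',np.degrees(np.arccos(-R[2,2])).round(2),'F',o['contact_force'].round(2),'M',o['torque'].round(3),'w',round(o['gripper_width'],3),'q',o['q'].round(2))
E
python3 st.py
```

```text
7.15 [ 0.5376 -0.0561  0.1532] xang -29.27 tilt 0.15 F [ 0.6  -0.57  5.66] M [-0.054  0.131  0.129] w 0.152 q [ 0.29  0.37 -0.36  1.94  0.17  0.86 -0.68]
```

Forces are small and the turn is under way; 40° remain.

Request:
apply_moves(
  moves="1 0 0 0 0 0 0.95;1 0 0 0 0 0 0.95;1 0 0 0 0 0 0.95;1 0 0 0 0 0 0.95;1 0 0 0 0 0 0.95;1 0 0 0 0 0 0.95;1 0 0 0 0 0 0.95;1 0 0 0 0 0 0.95;1 0 0 0 0 0 0.95;1 0 0 0 0 0 0.95;1 0 0 0 0 0 0.5;1 0 0 0 0 0 0",
)

```text
t: 8.15
eef_pos: [0.5375, -0.0561, 0.1532]
tool_rot: [-0.001, 0.823, -0.568, 0.001]
contact_force: [-0.0, -0.4, 5.1]
gripper_width: 0.151
```

```bash
python3 st.py
```

```text
8.15 [ 0.5375 -0.0561  0.1532] xang -69.25 tilt 0.14 F [-0.02 -0.42  5.14] M [-0.009  0.134 -0.091] w 0.151 q [ 0.17  0.36 -0.22  1.94  0.1   0.85 -1.31]
```

Request:
apply_moves(
  moves="-1 0 0 0 0 0 0;-1 0 0 0 0 0 0;-1 0 0 0 0 0 0;-1 0 0 0 0 0 0;-1 0 0 -0.2 0 0 0;-1 0 0 -0.3 0 0 0;-1 0 0 -0.25 0 0 0;-1 0 0.2 -0.1 0 0 0;-1 0 0.3 0 0 0 0;-1 0 0.3 0 0 0 0;-1 0 0 0 0 0 0;-1 0 0 0 0 0 0",
)

```text
t: 9.15
eef_pos: [0.4451, -0.0911, 0.2541]
tool_rot: [0.0, 0.823, -0.568, 0.0]
contact_force: [1.0, 1.3, 1.2]
gripper_width: 0.998
```

```bash
python3 st.py; python3 look.py w4 cap_grip front_post handle_grip jar
```

```text
9.15 [ 0.4451 -0.0911  0.2541] xang -69.24 tilt 0.04 F [1.   1.31 1.16] M [0.023 0.036 0.058] w 0.998 q [ 0.26  0.1  -0.21  2.02  0.02  1.03 -1.17]
tcp [ 0.4451 -0.0911  0.2541] xang -69.24 q [ 0.263  0.097 -0.212  2.02   0.025  1.027 -1.169]
nominal handle px [[255.16548137  68.82352098]] jar axis z=.154 [[366.38673477 139.43083954]]
cap_grip 0.77 [463.9 312.5]
cap_grip 0.75 [256.7 191.8]
handle_grip 0.64 [255.5  60.4]
```

View pics/w4.png

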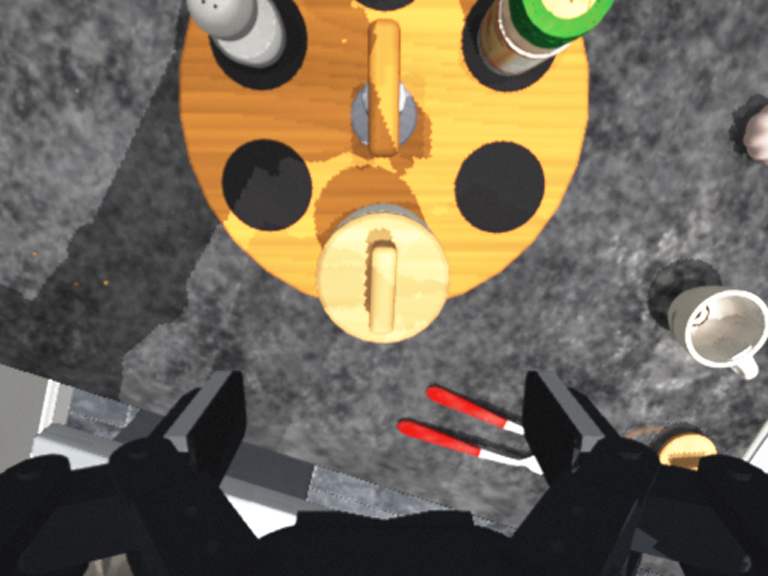

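```bash
python3 - <<'E'
from h import *
z=np.load('pics/w4.npz');C=(z['K'],z['D'],z['V'])
f=lambda u,v,z:atz(C,(u/1.5,v/1.5),z)
print('cap',f(382.5,287,.154),atz(C,(256.7,191.8),.141),'disc',f(383,277.5,.129),'handle',f(384,88,.178))
a=f(384,242,.154);b=f(381,332,.154);print(a,b,np.degrees(np.arctan2(b[1]-a[1],b[0]-a[0])))
a=f(384,22,.178);b=f(384,156,.178);print(a,b,np.degrees(np.arctan2(b[1]-a[1],b[0]-a[0])))
a=cv2.imread('pics/w4.png')[190:360,290:480];cv2.imwrite('pics/w4c.png',cv2.resize(a,None,fx=3,fy=3))
E
```

```text
cap [ 0.44930092 -0.08985219  0.154     ] [ 0.44607956 -0.0925688   0.141     ] disc [ 0.44836754 -0.09044883  0.129     ] handle [ 0.5385468  -0.05688685  0.178     ]
[ 0.47227454 -0.08200589  0.154     ] [ 0.42502329 -0.09814383  0.154     ] -161.14319381529305
[ 0.56219212 -0.04792897  0.178     ] [ 0.51234589 -0.06681293  0.178     ] -159.25109611648796
```

View pics/w4c.png

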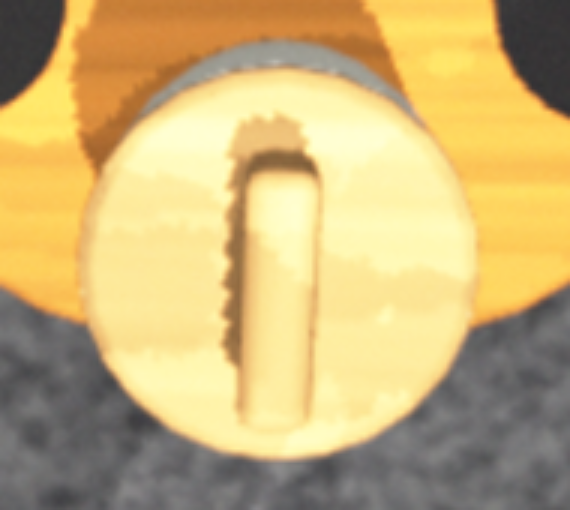

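Request:
apply_moves(
  moves="-1 0.003 -0.02 0.2 0 0 0.33;-1 0 0 0.3 0 0 0;-1 0 0 0.25 0 0 0;-1 0 0 0.15 0 0 0;-1 0 0 0.08 0 0 0;-1 0 0 0.035 0 0 0;-1 0 0 0 0 0 0;-1 0 0 0 0 0 0",
)

```text
t: 10.07
eef_pos: [0.4501, -0.0896, 0.1331]
tool_rot: [-0.0, 0.817, -0.577, 0.001]
contact_force: [0.7, -0.6, 0.2]
gripper_width: 0.998
```

```bash
python3 st.py; python3 look.py w5 cap_grip
```

```text
10.07 [ 0.4501 -0.0896  0.1331] xang -70.41 tilt 0.08 F [ 0.69 -0.56  0.15] M [ 0.014 -0.02   0.046] w 0.998 q [ 0.24  0.27 -0.21  2.14  0.08  0.74 -1.25]
tcp [ 0.4501 -0.0896  0.1331] xang -70.41 q [ 0.241  0.266 -0.207  2.139  0.08   0.742 -1.247]
nominal handle px [[247.77276544  44.59900998]] jar axis z=.154 [[465.72999316 180.30018092]]
cap_grip 0.82 [254.8 269.8]
```

View pics/w5.png

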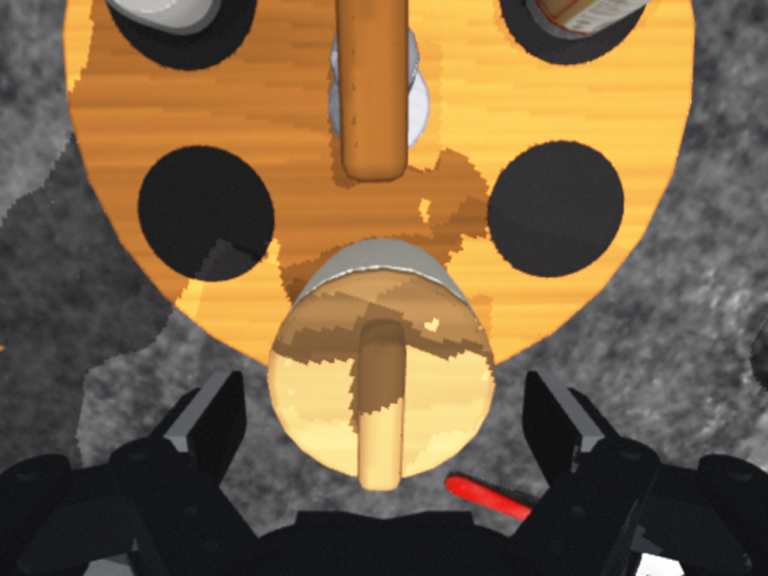

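Request:
apply_moves(
  moves="1 0 0 0 0 0 0;1 0 0 0 0 0 0;1 0 0 0 0 0 0;1 0 0 0 0 0 0;1 0 0 0 0 0 0;1 0 0 0 0 0 0",
  force=40,
)

```text
t: 10.67
eef_pos: [0.4491, -0.0897, 0.1325]
tool_rot: [-0.0, 0.817, -0.577, 0.0]
contact_force: [-4.4, -1.4, 13.5]
gripper_width: 0.153
```

```bash
python3 st.py
```

```text
10.67 [ 0.4491 -0.0897  0.1325] xang -70.43 tilt 0.01 F [-4.4  -1.36 13.54] M [-0.25   0.985 -0.095] w 0.153 q [ 0.24  0.27 -0.21  2.14  0.08  0.74 -1.25]
```

Request:
apply_moves(
  moves="1 0 0 -0.01 0 0 0;1 0 0 0 0 0 -0.5;1 0 0 0 0 0 -0.5;1 0 0 0 0 0 -0.5;1 0 0 0 0 0 -0.5;1 0 0 0 0 0 -0.5;1 0 0 0 0 0 0",
  force=50,
)

```text
t: 11.25
eef_pos: [0.4488, -0.0896, 0.1333]
tool_rot: [0.0, 0.864, -0.503, -0.0]
contact_force: [-0.3, -0.0, -0.6]
gripper_width: 0.149
```

```bash
python3 st.py
```

```text
11.25 [ 0.4488 -0.0896  0.1333] xang -60.36 tilt 0.04 F [-0.26 -0.02 -0.58] M [ 0.132  0.054 -0.018] w 0.149 q [ 0.27  0.27 -0.24  2.14  0.09  0.75 -1.08]
```

Request:
apply_moves(
  moves="1 0 0 0 0 0 -0.4;1 0 0 0 0 0 -0.4;1 0 0 0 0 0 -0.2;1 0 0 0 0 0 0",
)

```text
t: 11.58
eef_pos: [0.4487, -0.0895, 0.1333]
tool_rot: [0.0, 0.881, -0.473, -0.0]
contact_force: [-1.3, 1.1, -1.6]
gripper_width: 0.15
```

```bash
python3 st.py
```

```text
11.58 [ 0.4487 -0.0895  0.1333] xang -56.45 tilt 0.05 F [-1.26  1.06 -1.63] M [ 0.173  0.295 -0.079] w 0.15 q [ 0.28  0.27 -0.25  2.14  0.1   0.75 -1.02]
```

Request:
apply_moves(
  moves="1 0 0 0 0 0 -0.4;1 0 0 0 0 0 -0.3;1 0 0 0 0 0 0",
)

```text
t: 11.83
eef_pos: [0.4487, -0.0895, 0.1333]
tool_rot: [0.0, 0.893, -0.451, -0.0]
contact_force: [-1.8, 2.4, -1.6]
gripper_width: 0.155
```

```bash
python3 st.py
```

```text
11.83 [ 0.4487 -0.0895  0.1333] xang -53.61 tilt 0.05 F [-1.82  2.4  -1.63] M [ 0.322  0.339 -0.051] w 0.155 q [ 0.29  0.27 -0.26  2.14  0.1   0.75 -0.97]
```

Request:
apply_moves(
  moves="1 0 0 0 0 0 -0.4;1 0 0 0 0 0 -0.3;1 0 0 0 0 0 0",
)

```text
t: 12.08
eef_pos: [0.4487, -0.0895, 0.1333]
tool_rot: [0.0, 0.903, -0.429, -0.0]
contact_force: [-1.4, 2.0, -1.6]
gripper_width: 0.156
```

```bash
python3 st.py; python3 look.py w6
```

```text
12.08 [ 0.4487 -0.0895  0.1333] xang -50.8 tilt 0.05 F [-1.37  1.95 -1.58] M [ 0.409  0.438 -0.01 ] w 0.156 q [ 0.3   0.27 -0.27  2.14  0.1   0.75 -0.93]
tcp [ 0.4487 -0.0895  0.1333] xang -50.8 q [ 0.297  0.27  -0.271  2.137  0.105  0.748 -0.928]
nominal handle px [[342.62156858  55.72686878]] jar axis z=.154 [[476.58593607 247.91482644]]
```

View pics/w6.png

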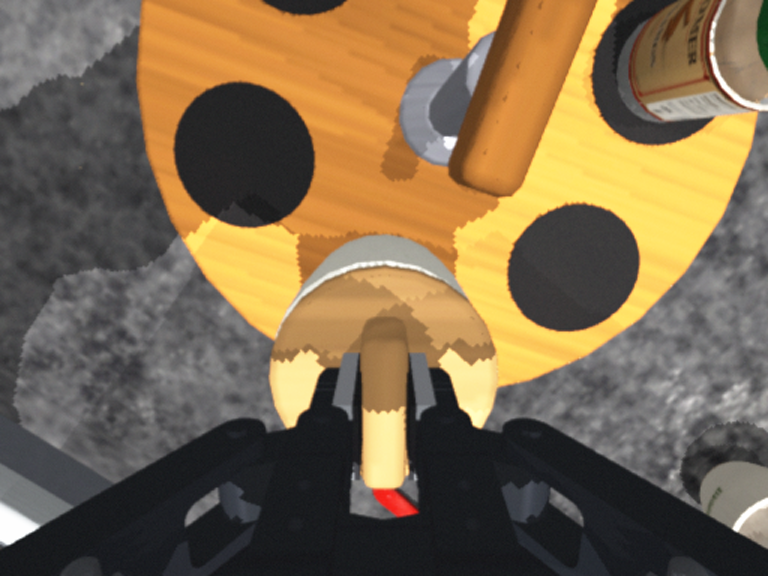

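Request:
apply_moves(
  moves="1 0 0 0 0 0 -0.4;1 0 0 0 0 0 -0.4;1 0 0 0 0 0 -0.2;1 0 0 0 0 0 0",
)

```text
t: 12.47
eef_pos: [0.4486, -0.0895, 0.1333]
tool_rot: [0.0, 0.918, -0.397, -0.0]
contact_force: [-3.8, 2.5, -1.7]
gripper_width: 0.147
```

```bash
python3 st.py
```

```text
12.47 [ 0.4486 -0.0895  0.1333] xang -46.84 tilt 0.05 F [-3.76  2.52 -1.73] M [ 0.53   0.677 -0.043] w 0.147 q [ 0.31  0.27 -0.28  2.14  0.11  0.75 -0.86]
```

Request:
apply_moves(
  moves="1 0 0 0 0 0 -0.5;1 0 0 0 0 0 -0.5;1 0 0 0 0 0 -0.5;1 0 0 0 0 0 -0.5;1 0 0 0 0 0 0",
)

```text
t: 12.88
eef_pos: [0.4484, -0.0894, 0.1333]
tool_rot: [0.0, 0.943, -0.332, -0.001]
contact_force: [-3.9, 3.7, 0.1]
gripper_width: 0.15
```

```bash
python3 st.py
```

```text
12.88 [ 0.4484 -0.0894  0.1333] xang -38.81 tilt 0.08 F [-3.88  3.72  0.08] M [ 0.803  0.89  -0.052] w 0.15 q [ 0.33  0.27 -0.31  2.13  0.12  0.75 -0.73]
```

Request:
apply_moves(
  moves="1 0 0 0 0 0 -0.6;1 0 0 0 0 0 -0.6;1 0 0 0 0 0 -0.6;1 0 0 0 0 0 -0.6;1 0 0 0 0 0 -0.6;1 0 0 0 0 0 -0.6;1 0 0 0 0 0 -0.6;1 0 0 0 0 0 0",
)

```text
t: 13.55
eef_pos: [0.4494, -0.0902, 0.1336]
tool_rot: [0.0, 0.982, -0.191, 0.0]
contact_force: [-1.3, 1.0, -0.6]
gripper_width: 0.15
```

```bash
python3 st.py;python3 look.py w7
```

```text
13.55 [ 0.4494 -0.0902  0.1336] xang -22.07 tilt 0.05 F [-1.3   0.97 -0.61] M [0.142 0.43  0.036] w 0.15 q [ 0.38  0.28 -0.36  2.13  0.14  0.75 -0.46]
tcp [ 0.4494 -0.0902  0.1336] xang -22.07 q [ 0.378  0.279 -0.364  2.131  0.144  0.754 -0.463]
nominal handle px [[442.71691708 129.9805578 ]] jar axis z=.154 [[442.7283235  337.99647806]]
```

View pics/w7.png

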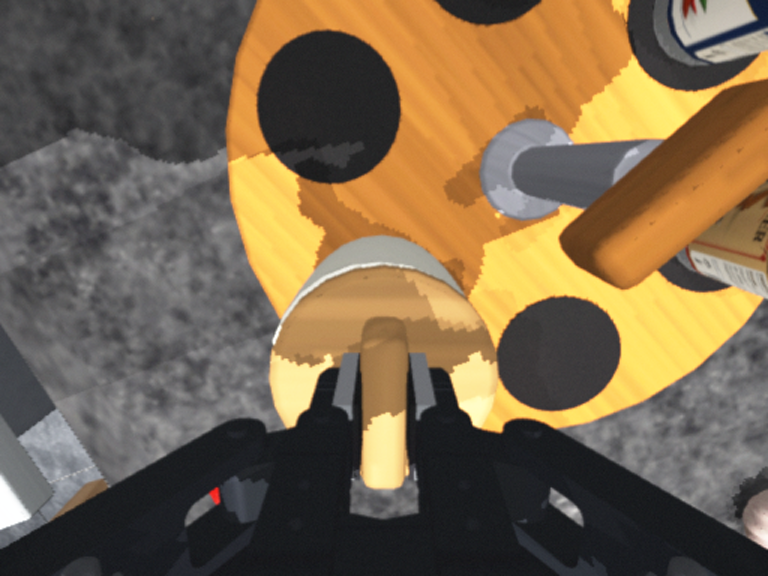

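Request:
apply_moves(
  moves="1 0 0 0 0 0 -0.6;1 0 0 0 0 0 -0.6;1 0 0 0 0 0 -0.4;1 0 0 0 0 0 0;1 0 0 0 0 0 0",
)

```text
t: 14.02
eef_pos: [0.4491, -0.0899, 0.1335]
tool_rot: [0.0, 0.991, -0.137, 0.0]
contact_force: [-2.8, 0.2, -0.9]
gripper_width: 0.15
```

```bash
python3 st.py
```

```text
14.02 [ 0.4491 -0.0899  0.1335] xang -15.77 tilt 0.01 F [-2.81  0.22 -0.88] M [0.095 0.581 0.015] w 0.15 q [ 0.4   0.28 -0.38  2.13  0.15  0.76 -0.36]
```

Request:
apply_moves(
  moves="1 0 0 -0.03 0 0 0;1 0 0 -0.04 0 0 0;1 0 0 0 0 0 0;1 0 0 0 0 0 0",
)

```text
t: 14.35
eef_pos: [0.4491, -0.0899, 0.1424]
tool_rot: [0.0, 0.991, -0.136, 0.0]
contact_force: [-3.0, -0.6, 0.4]
gripper_width: 0.155
```

```bash
python3 st.py
```

```text
14.35 [ 0.4491 -0.0899  0.1424] xang -15.66 tilt 0.04 F [-2.98 -0.65  0.41] M [-0.06   0.777  0.011] w 0.155 q [ 0.4   0.27 -0.39  2.12  0.14  0.78 -0.35]
```

Request:
apply_moves(
  moves="1 0 0 -0.08 0 0 0;1 0 0 -0.12 0 0 0;1 0 0 -0.12 0 0 0;1 0 0 -0.12 0 0 0;1 0 0 -0.1 0 0 0;1 0 0 -0.06 0 0 0;1 0 0 0 0 0 0;1 0 0 0 0 0 0;1 0 0 0 0 0 0;1 0 0 0 0 0 0",
)

```text
t: 15.18
eef_pos: [0.4486, -0.0896, 0.2132]
tool_rot: [-0.0, 0.991, -0.136, -0.001]
contact_force: [0.1, -0.9, -0.9]
gripper_width: 0.15
```

```bash
python3 st.py;python3 look.py w8; python3 - <<'E'
from station import imaging
import cv2,numpy as np
a=imaging.read_camera('scene')['image'][:,:,::-1][110:310,170:370];b=imaging.read_camera('top')['image'][:,:,::-1][100:300,200:400]
cv2.imwrite('pics/f8.png',cv2.resize(np.hstack([a,b]),(800,400),interpolation=cv2.INTER_CUBIC))
E
```

```text
15.18 [ 0.4486 -0.0896  0.2132] xang -15.62 tilt 0.07 F [ 0.12 -0.93 -0.89] M [-0.04   0.043  0.026] w 0.15 q [ 0.43  0.17 -0.4   2.05  0.08  0.94 -0.29]
tcp [ 0.4486 -0.0896  0.2132] xang -15.62 q [ 0.427  0.166 -0.402  2.052  0.08   0.94  -0.29 ]
nominal handle px [[377.24325934 133.66227987]] jar axis z=.154 [[372.43279562 270.67500865]]
```

View pics/w8.png

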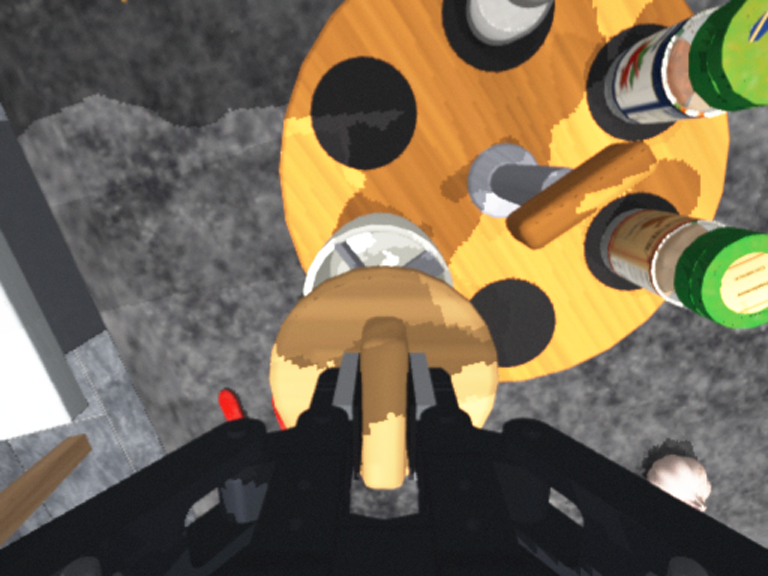

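View pics/f8.png

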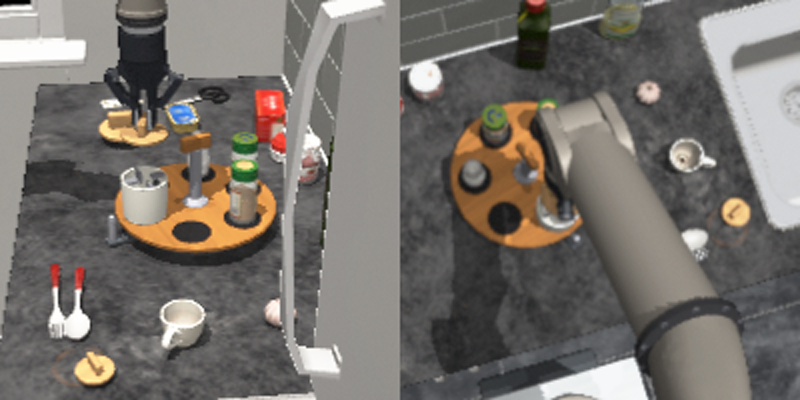

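```bash
python3 - <<'E'
from h import *
z=np.load('pics/w8.npz');C=(z['K'],z['D'],z['V'])
f=lambda u,v,z:atz(C,(u/1.5,v/1.5),z)
a=f(652,155,.178);b=f(515,228,.178)
print(a,b,np.degrees(np.arctan2(b[1]-a[1],b[0]-a[0])))
for u,v in [(363,112),(511,322)]: # empty stations at +-60 about jar
    p=f(u,v,.045);print(p,np.degrees(np.arctan2(p[1]+.056,p[0]-.538)))
print('jar rim',f(376,265,.12))
E
```

```text
[ 0.56191263 -0.04773262  0.178     ] [ 0.50900794 -0.06037711  0.178     ] -166.55818269710207
[0.46305518 0.00726118 0.045     ] 139.83217557470215
[ 0.52399736 -0.15262481  0.045     ] -98.24576644739508
jar rim [ 0.45008207 -0.07219     0.12      ]
```

```bash
python3 - <<'E'
from station import bot
print(bot.hand_in())
E
python3 st.py
```

```text
the job is handed in; nothing more can be done
None
the job is handed in; nothing more can be done
```

I turned the carousel one click clockwise by its handle, and when I let go it settled with the big jar at the front post. I then turned the cap about 55° counter-clockwise and lifted it about 8 cm. It was still in the gripper when I handed in, at about 15.5 s of the 54 s allowed. The hand-in gives no verdict.

- **Jar position:** the two empty stations in the last wrist picture put the jar at −159.2°, against −159.1° for the post. A rough reading of the handle bar's edges in the same picture gave −166.6°. I put that down to perspective, because an earlier, cleaner view gave −159.3°.
- **Cap:** no stop came up that way, and twist on the tool stayed under 0.1 N m. It came off without resistance. It was gripped at 50 N, with the gripper level (0.07° tilt) and sideways forces under 1 N at the end.
- **Look-alikes:** the wooden cap on the jar was the middle-sized one. The larger one to the left and the smaller one to the right were not touched.
- **Things beside the carousel:** the tin, cup and garlic bulb looked unmoved in the last pictures. I checked them by eye and did not measure them.
- **Corrections on the way:** my first grip on the handle was about 9 mm off centre along the bar, so I opened and regripped before turning. When I closed on the cap, the fingers briefly showed about 13 N of vertical force, so I raised the tool about 1 mm before turning.

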